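Set the strap gauge by rolling its knurled wheel

TASK

Set the strap gauge for the next belt: lay a fingertip on top of the knurled wheel and roll it, in as many strokes as it takes, towards the fixed fence until the sliding jaw has closed so far that its brass pointer stands opposite the tooth of the index clip on the scale bar. Move the jaw by the wheel alone, without touching the jaw or the clip; do not lift or shift the gauge, and leave the other things on the bench as they are. Finish with the hand clear of everything.

Things in the scene. Friction and masses are not known exactly. Their poses are not given: they have to be found in the camera images.
- gauge: Strap gauge: heavy (2 to 3 kg) loose dark steel plate, 130 (x) x 210 (y) x 18 mm. Origin: centre of its underside. y runs along the gauge from the fixed fence (steel block at the -y end, face at y = -77 mm, top 42 mm high) to the knurled wheel at the +y end; x points to the edge with the scale bar. The wheel's aluminium housing is 50 x 76 mm, its top 48 mm above the bench.
- wheel: Knurled steel adjuster wheel, 52 mm diameter, 30 mm wide, axle along gauge x, at gauge x = 0, y = +60 mm. Origin on the axle, 34 mm above the bench; turns with the wheel. Its upper 12 mm stands out of the housing. Rolling its top towards the fence (gauge -y) closes the jaw 10 mm per radian: 26 mm of fingertip travel gives 10 mm. Rolling back opens it. It stays where it is left.
- wheel_top (a point): Highest point of the knurled wheel, mid-width, 60 mm above the bench; does not turn. Axes parallel to the gauge's. Wheel and jaw ride on a sprung carriage: pressed, both dip straight down, at most 6 mm, from about 2 N to start, plus 1.5 N per mm, and rise again on release; 3 to 4 mm is a good pressure for rolling. Turning it takes about 2 N along the rim.
- jaw: Sliding jaw: steel block 77 (x) x 24 (y) mm, top 42 mm above the bench, between fence and wheel. Starts fully open (70 mm from the fence), slides along gauge -y, at most 55 mm. Origin at bench height, at gauge x = 0, in the middle of its 24 mm.
- jaw_pointer (a point): Tip of the small brass pointer sticking out of the jaw's +x side over the scale bar, 32 mm above the bench, level with the jaw's middle. Axes parallel to the gauge's.
- clip: Index clip, the gauge mark: small dark steel block, 13 x 14 mm, top 40 mm above the bench, brass screw on it (to 45 mm), clamped on the aluminium scale bar along the gauge's +x edge, 14 to 42 mm (gauge -y) from where the jaw's pointer starts. Origin at bench height, at gauge x = 0, level with its tooth.
- clip_tooth (a point): Tip of the clip's brass tooth, which points at the jaw (gauge -x), 32 mm above the bench. The gauge is set when jaw_pointer and clip_tooth are opposite each other: equal in gauge y, about 2 mm apart in x. Axes parallel to the gauge's.
- spool: Bystander, to be left alone: thread spool, 44 mm across, 50 mm tall, standing. Origin: centre of the underside.
- glue: Bystander, to be left alone: small white bottle, 34 mm across, 95 mm tall, standing. Origin: centre of the underside.
- tin: Bystander, to be left alone: flat round tin, 60 mm across, 34 mm tall. Origin: centre of the underside.
- block: Bystander, to be left alone: wooden sanding block 50 x 90 x 32 mm. Origin: centre of the underside.
- ring: Bystander, to be left alone: flat brass ring, 48 mm across, 6 mm thick. Origin: centre of the underside.
- mallet: Bystander, to be left alone: wooden-handled hammer, 250 mm long, lying flat. Origin: about the middle of its length, on the underside.
- awl: Bystander, to be left alone: dark-handled awl, 150 mm long, lying flat. Origin: about the middle of its length, on the underside.
Not all that is in view belongs to the job. There is more than one size of the gauge; the one meant has the size given above.

How it is judged:
On the way, in this order (a step that is already met when the one before it is completed fails the run):
1. a fingertip bears on the knurled wheel (contact force between the fingers and wheel above 0.5 N), for 0.1 s.
2. the jaw's pointer comes opposite the clip's tooth (y of jaw_pointer in the frame of clip_tooth between -0.0025 and 0.0025 m), for 0.2 s.
At the end, for the whole second after the job is handed in: The jaw's pointer stands within 2.5 mm of the clip's tooth along the gauge, the jaw at rest, the gauge flat on the bench within 20 mm of where it stood (all of step 2 and linear speed of jaw below 0.01 m/s and height (world z) of gauge below 0.004 m and angle between gauge's own z axis and vertical below 0.05 rad and distance of gauge from where it was at the start of the episode below 0.02 m); the robot touches nothing.
It fails at once if the jaw is touched (contact force between any of the fingers, the arm and jaw above 1 N).
It fails at once if the index clip is touched (contact force between any of the fingers, the arm and clip above 1 N).
It fails at once if the gauge is lifted, tipped or shifted by more than 20 mm (height (world z) of gauge above 0.006 m or angle between gauge's own z axis and vertical above 0.08 rad or distance of gauge from where it was at the start of the episode above 0.02 m).
It fails at once if a bystander is moved or lifted by more than 15 mm (distance of any of spool, glue, tin, block, ring, mallet, awl from where it was at the start of the episode above 0.015 m).
It also fails if it takes over 42 s, if anything falls off the work surface, if the arm or the gripper's body presses on something with over 40 N, if the wrist force passes 120 N, or if a joint passes its speed limit or range.

ROBOT

A 6-joint arm with a two-finger parallel gripper is mounted at the origin on the work surface. World frame = base frame: x ahead of the robot, y to its left, z up, the work surface at z = 0. Lengths are in m, angles in rad, forces in N, time in s.
With the tool pointing down it reaches from about 0.375 to 0.975 m from the base axis. Payload 3.8 kg.
Tool frame: the origin (TCP) lies on the centre line of the jaws, within the pads' length; the fingertips stand 25 mm ahead of it and the grasp point (between the pads) lies 6 mm ahead of it; z points along the fingers, y is the direction in which the jaws open and shut (so a half turn about z gives the same grasp; the last joint's range is limited). The gripper opens to 85 mm and grips with 20 to 120 N. Pads are 22 mm wide; open, the fingers measure 114 mm over their backs; the gripper's body (76 mm by 85 mm) begins 54 mm behind the grasp point. The pads swing forward as they close: fully open they stand 13 mm farther back than shut.
Start: joints at [1.272, 0.264, 1.604, -0, 1.274, -0.037], TCP at [0.175, 0.652, 0.256] pointing down, gripper open.
Joint ranges: [-2.63, 2.63], [-0.94, 2.18], [0.31, 2.57], [-1.31, 4.45], [0, 2.66], [-2.55, 2.55]. Speed limits (rad/s): [2.57, 2.57, 3.14, 3.14, 3.14, 3.14].

INTERFACE

Orientations are given as a rotation vector (axis times angle).
In Python, from workcell import bot gives the robot as it stands.
- The arm moves only by the tool servo_tool, never from a script. Its argument "moves" is a list of rows, each a list of 3 entries, a list of its own where there are three numbers: the closure in counts, from 0 (fully open) to 255 (shut), then the shift along the tool's x, y, z in m, then the turn about the tool's z in rad. A call has exactly 8 rows; each row shifts and turns the pose as measured when the row begins, along the tool's axes as they then stand; what a row does not reach is not made up. A row lasts 1/12 s, in which the tool goes at most 41.7 mm and 7.16 degrees, less where a joint would pass 70% of its speed; a pose out of reach is approached as far as the arm can. A call is refused whole if a number of a shift passes 0.0417 or a number of a turn 0.125, either way. A call with a gripper value outside its range is refused whole. The fingers move at their own pace and stop on an object; "newtons" is the grip in N (left out, the last holds). Time passes only in rows, so rows that do not move let the fingers close, or fill a call up. It gives the time, the measured TCP pose, the force and the opening at its end, in the units of the state.
- bot.read_state(): the state, without advancing time (a new reading comes with each control period).
- bot.read_camera(name): name is "scene" or "top" or "wrist"; returns a dict with "pixels" (400x640x3 uint8, red, green, blue), "depth" (400x640 float32, m along the optical axis (not along the pixel's ray), 0 where there is no reading), "intrinsics" (3x3 intrinsics, pixels), "dist" ([k1, k2, p1, p2, k3] as OpenCV has them; the pictures are not rectified), "R" (3x3) and "t" (3): a world point X has camera coordinates R X + t. Camera axes: x right, y down, z forward; pixel columns grow to the right and rows downward; lengths in m; the calibration is good to about 2 mm. A picture is of the moment at which its call begins.
- bot.finish_job(): hands the job in, once; it reports no verdict.
The state is a dict: "time": time; "q": joint angles; "joint_vel": joint speeds; "joint_torque": joint torques, N m; "tool_pos": TCP position; "tcp_rot": TCP orientation; "wrist_force": force on the tool from outside, world axes, zero at the start; "torque": the same for the moment, N m; "width": opening from 0.0 (shut) to 1.0 (fully open).
Only numpy, scipy, OpenCV 4.12 (cv2) and the standard library are available. Lean on these libraries where they do the work, as an engineer would, in place of code of your own. Each camera call takes 0.05 s, during which the arm holds its last target.

## Working session

There is one attempt and no reset: what is moved stays moved. The work goes in short steps, Python scripts to look and compute and a tool call to move; the robot and the scene stay as the last step left them, time stands still between calls to the robot, and variables do not carry over. Pictures are saved under pics/ and viewed, and the job is handed in when it is done.

Besides the shell and the picture viewer there is one more tool, called after ">>>" as name(argument=value, ...), one argument or row to a line, values as JSON. servo_tool: Moves the arm, as the interface text tells. Its arguments: {"type":"object","properties":{"moves":{"type":"array","items":{"type":"array"}},"newtons":{"type":"number"}},"required":["moves"]}

```bash
mkdir -p pics; cat > h.py <<'E'
import numpy as np, cv2
from workcell import bot
def snap(name,tag):
    c=bot.read_camera(name)
    cv2.imwrite(f'pics/{tag}.png',c['pixels'][:,:,::-1])
    np.savez(f'pics/{tag}.npz',**{k:np.array(v) for k,v in c.items()})
    return c
def load(tag): return dict(np.load(f'pics/{tag}.npz'))
def ray(c,uv):
    p=cv2.undistortPoints(np.array(uv,float).reshape(-1,1,2),c['intrinsics'],c['dist']).reshape(-1,2)
    return np.c_[p,np.ones(len(p))]
def atz(c,uv,z):
    d=ray(c,uv)@c['R']; o=-c['R'].T@c['t']
    z=np.broadcast_to(z,(len(d),))
    return o+d*((z-o[2])/d[:,2])[:,None]
def atdepth(c,uv):
    uv=np.array(uv).reshape(-1,2)
    D=np.array([np.median(c['depth'][int(v)-1:int(v)+2,int(u)-1:int(u)+2]) for u,v in uv])
    return (ray(c,uv)*D[:,None]-c['t'])@c['R']
def proj(c,X):
    r,_=cv2.Rodrigues(c['R']); return cv2.projectPoints(np.array(X,float).reshape(-1,3),r,c['t'],c['intrinsics'],c['dist'])[0].reshape(-1,2)
E
python3 - <<'E'
from h import *
for n in ['scene','top','wrist']: snap(n,n+'0')
print(bot.read_state())
E
```

```text
{'time': 0.15, 'q': array([ 1.27207613e+00,  2.64601239e-01,  1.60507564e+00, -1.64614744e-05,
        1.27369573e+00, -3.68963406e-02]), 'joint_vel': array([-0.00028249, -0.00225865, -0.00423227, -0.00037322, -0.00218851,
       -0.00176054]), 'joint_torque': array([ 1.13716451e-03, -5.15897799e+01, -3.67960596e+01, -7.03082222e-06,
        8.03839095e-03,  2.31777528e-05]), 'tool_pos': array([0.17456761, 0.65148951, 0.25522546]), 'tcp_rot': array([-4.10053763e-01, -3.11443130e+00,  2.76055190e-03]), 'wrist_force': array([0.39089203, 0.01779956, 0.82748155]), 'torque': array([ 0.05845938,  0.01135387, -0.03396755]), 'width': 0.9992368430221343}
```

View pics/scene0.png

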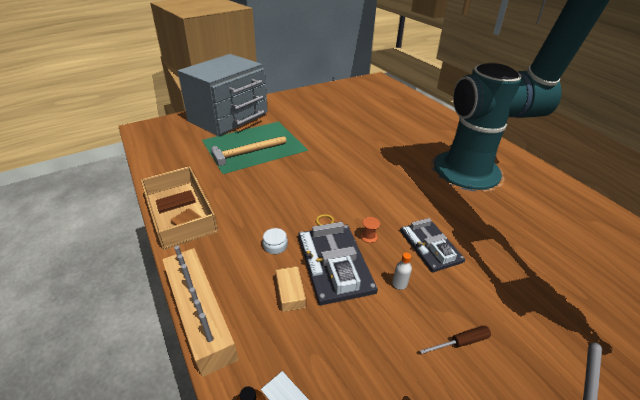

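View pics/top0.png

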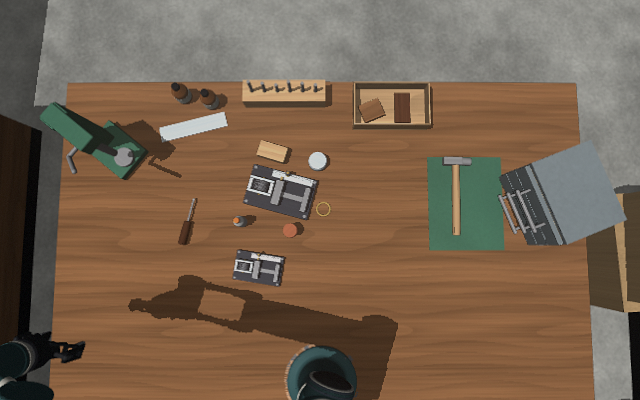

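View pics/wrist0.png

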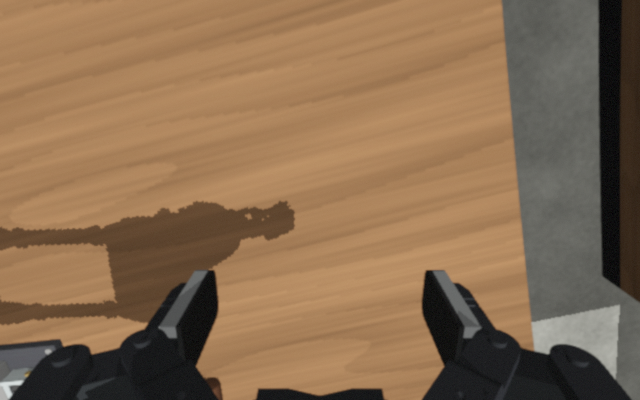

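Two gauges are visible in the top view: a large one at about (281,191) and a small one at about (259,267). I'll measure both and enlarge them.

```bash
python3 - <<'E'
from h import *
c=load('top0')
im=c['pixels'][:,:,::-1]
cv2.imwrite('pics/topcrop.png',cv2.resize(im[135:295,220:335],None,fx=5,fy=5,interpolation=cv2.INTER_CUBIC)[:, :][:600] if 0 else cv2.resize(im[135:225,230:340],None,fx=6.5,fy=6.5,interpolation=cv2.INTER_CUBIC))
s=load('scene0'); im=s['pixels'][:,:,::-1]
cv2.imwrite('pics/scenecrop.png',cv2.resize(im[205:310,260:470],None,fx=3.8,fy=3.8,interpolation=cv2.INTER_CUBIC))
# plates corners by eye
big=[(252,165),(320,183),(311,220),(243,203)]; small=[(237,249),(286,256),(281,286),(233,279)]
for q in (big,small):
    P=atz(c,q,0.018); print(P.round(3)); print(np.linalg.norm(P-np.roll(P,-1,0),axis=1).round(3))
print(-c['R'].T@c['t'], c['intrinsics'])
E
```

```text
[[0.668 0.221 0.018]
 [0.61  0.005 0.018]
 [0.492 0.033 0.018]
 [0.546 0.247 0.018]]
[0.224 0.121 0.221 0.124]
[[0.402 0.263 0.018]
 [0.38  0.11  0.018]
 [0.288 0.125 0.018]
 [0.309 0.274 0.018]]
[0.155 0.093 0.151 0.093]
[ 0.41642641 -0.00199222  1.3103104 ] [[411.85254301   0.         322.78074115]
 [  0.         411.85254301 203.47949343]
 [  0.           0.           1.        ]]
```

View pics/topcrop.png

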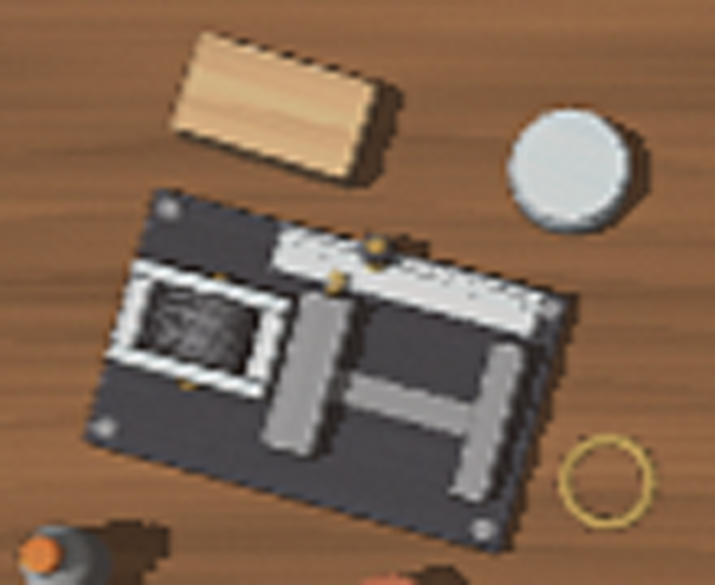

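View pics/scenecrop.png

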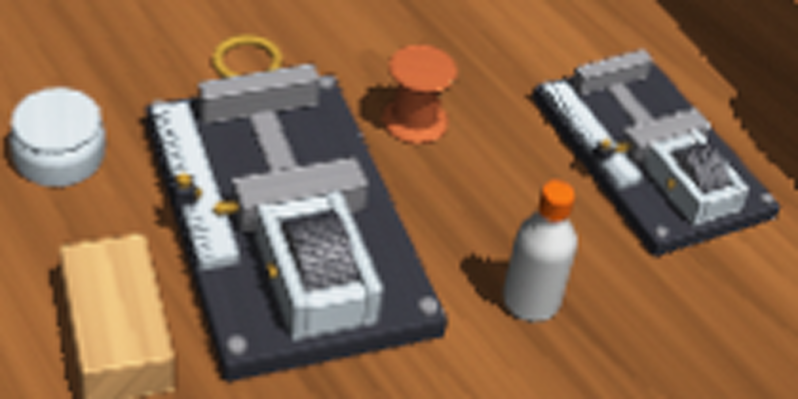

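The large gauge measures about 0.22 x 0.125 m, which fits 210 x 130 mm. The small one is about 0.15 x 0.09 m. In the enlarged crops the target is the large one: wheel at the left of the top view, fence at the right, scale bar at the far edge, pointer at about (282,178) and clip at about (288,173). The tool's y axis is already nearly along gauge y, so I'll shut the fingers and move over it.

>>> servo_tool(
  moves=[
    [255,[-0.033,-0.0214,0],0],
    [255,[-0.033,-0.0214,0],0],
    [255,[-0.033,-0.0214,0],0],
    [255,[-0.033,-0.0214,0],0],
    [255,[-0.033,-0.0214,0],0],
    [255,[-0.033,-0.0214,0],0],
    [255,[-0.033,-0.0214,0],0],
    [255,[-0.033,-0.0214,0],0],
  ],
  newtons=40,
)

```text
time: 0.82
tool_pos: [0.386, 0.4144, 0.2504]
tcp_rot: [-0.387, -3.113, 0.006]
wrist_force: [0.2, 0.7, 0.1]
width: -0.001
```

>>> servo_tool(
  moves=[
    [255,[-0.033,-0.0214,0],0],
    [255,[-0.033,-0.0214,0],0],
    [255,[-0.033,-0.0214,0],0],
    [255,[-0.033,-0.0214,0],0],
    [255,[-0.033,-0.0214,0],0],
    [255,[-0.033,-0.0214,0],0],
    [255,[-0.025,-0.015,0],0],
    [255,[0,0,0],0],
  ],
)

```text
time: 1.48
tool_pos: [0.5768, 0.2026, 0.2481]
tcp_rot: [-0.395, -3.113, 0.011]
wrist_force: [-0.9, 0.5, 0.2]
width: 0.0
```

```bash
python3 - <<'E'
from h import *
print(bot.read_state())
c=snap('wrist','wrist1')
print(-c['R'].T@c['t'], c['R'].round(3), c['intrinsics'])
E
```

```text
{'time': 1.4833, 'q': array([ 0.29947212,  0.15397966,  1.75086786, -0.00472214,  1.24310089,
       -1.01701776]), 'joint_vel': array([ 0.00212388, -0.00920237,  0.02311246,  0.04446362,  0.02540391,
        0.02206606]), 'joint_torque': array([-1.15707111e+00, -4.47603536e+01, -3.60647821e+01, -2.45825183e-01,
        3.91965942e-02, -3.68315103e-01]), 'tool_pos': array([0.57680819, 0.20264403, 0.24808775]), 'tcp_rot': array([-0.39549908, -3.11261093,  0.01050443]), 'wrist_force': array([-0.88625404,  0.49834751,  0.20578569]), 'torque': array([-0.01482871, -0.0080946 , -0.02501018]), 'width': 0.00036569671373545495}
[0.49501069 0.22480955 0.36566101] [[ 0.25   0.968 -0.007]
 [ 0.917 -0.234  0.323]
 [ 0.311 -0.087 -0.946]] [[359.77803253   0.         319.61353529]
 [  0.         359.77803253 198.14905045]
 [  0.           0.           1.        ]]
```

View pics/wrist1.png

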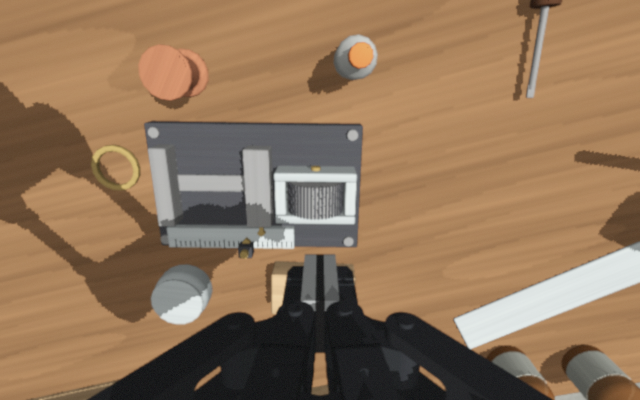

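```bash
python3 - <<'E'
from h import *
c=load('wrist1')
im=c['pixels'][:,:,::-1]
cv2.imwrite('pics/w1crop.png',cv2.resize(im[210:265,200:310],None,fx=7,fy=7,interpolation=cv2.INTER_CUBIC))
cv2.imwrite('pics/w1b.png',cv2.resize(im[110:260,135:375],None,fx=3.3,fy=3.3,interpolation=cv2.INTER_CUBIC))
E
```

```text
(no output)
```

View pics/w1crop.png

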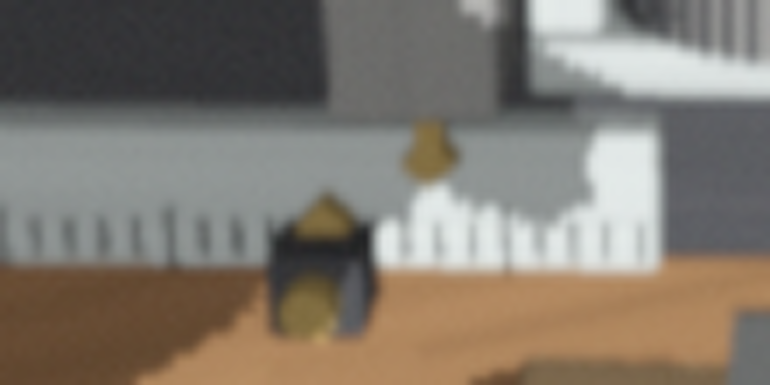

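View pics/w1b.png

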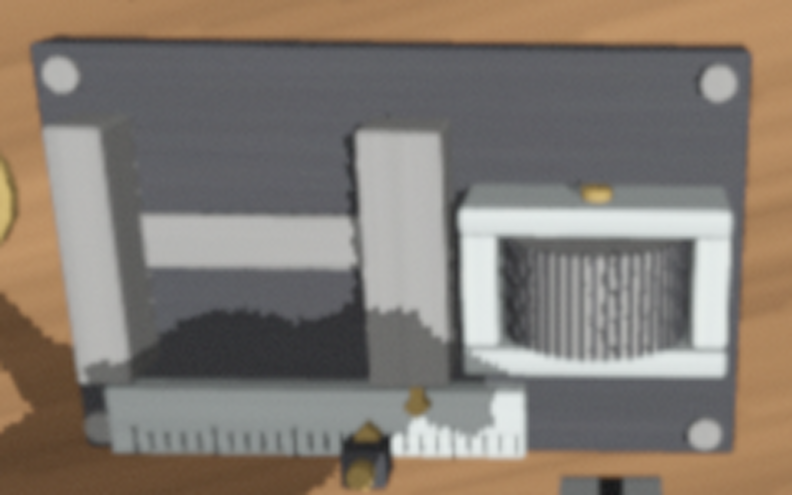

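```bash
python3 - <<'E'
from h import *
from scipy.optimize import least_squares
c=load('wrist1')
f=lambda L:np.array(L)/3.3+[135,110]
pl=f([(33,45),(749,50),(733,452)]); plg=[(-65,-105,18),(-65,105,18),(65,105,18)]
ho=f([(458,208),(733,210),(727,376),(465,372)]); hog=[(-25,22,48),(-25,98,48),(25,98,48),(25,22,48)]
uv=np.r_[pl,ho]; G=np.array(plg+hog)/1000
def w(p,G): 
    cs,s=np.cos(p[2]),np.sin(p[2]); return np.c_[p[0]+cs*G[:,0]-s*G[:,1],p[1]+s*G[:,0]+cs*G[:,1],G[:,2]]
r=least_squares(lambda p:(proj(c,w(p,G))-uv).ravel(),[.579,.127,-.26],loss='soft_l1')
p=r.x; print(p, (proj(c,w(p,G))-uv).round(1))
P=atz(c,[(261.4,236.1),(246.7,237.4)],0.032)
cs,s=np.cos(p[2]),np.sin(p[2]); Rg=np.array([[cs,-s],[s,cs]])
print('gauge xy of pointer,tooth',((P[:,:2]-p[:2])@Rg*1000).round(1))
wt=w(p,np.array([[0,.06,.06]]))[0]; print('wheel top',wt)
st=bot.read_state(); R=cv2.Rodrigues(st['tcp_rot'])[0]; print(R.round(3))
print('tool shift',R.T@(wt-st['tool_pos']), 'gauge y in tool',R.T@[-s,cs,0])
print(proj(c,[st['tool_pos']+R@[0,0,.025]]))
E
```

```text
[ 0.58443218  0.13333609 -0.25514526] [[-2.7 -0.3]
 [ 1.2 -0.5]
 [ 0.9  0.7]
 [-0.1 -0. ]
 [-0.  -0.2]
 [-0.1  0.2]
 [-0.2  0.9]]
gauge xy of pointer,tooth [[ 45.6   4.7]
 [ 47.1 -10.3]]
wheel top [0.59957534 0.19139369 0.06      ]
[[-0.968  0.25  -0.006]
 [ 0.25   0.968 -0.005]
 [ 0.005 -0.007 -1.   ]]
tool shift [-0.02757266 -0.00489172  0.18778158] gauge y in tool [-0.00237232  0.99997498 -0.00666451]
[[321.32942611 269.77972117]]
```

```bash
python3 - <<'E'
from h import *
c=load('wrist1'); im=c['pixels'][:,:,::-1]
cv2.imwrite('pics/tip.png',cv2.resize(im[240:330,270:370],None,fx=7,fy=6.6,interpolation=cv2.INTER_CUBIC))
st=bot.read_state(); R=cv2.Rodrigues(st['tcp_rot'])[0]
uv=[(u,v) for v in range(254,300,4) for u in (308,320,332)]
P=(atdepth(c,uv)-st['tool_pos'])@R
for a,b in zip(uv,P.round(4)): print(a,b)
E
```

```text
(308, 254) [ 0.0092 -0.0058  0.0226]
(320, 254) [ 0.0095 -0.0006  0.0221]
(332, 254) [0.0094 0.0046 0.0222]
(308, 258) [ 0.0099 -0.0057  0.0177]
(320, 258) [ 0.0098 -0.0006  0.0179]
(332, 258) [0.0097 0.0045 0.018 ]
(308, 262) [ 0.01   -0.0056  0.0142]
(320, 262) [ 0.0099 -0.0006  0.0144]
(332, 262) [0.0099 0.0043 0.0143]
(308, 266) [ 0.0101 -0.0054  0.0107]
(320, 266) [ 0.0099 -0.0006  0.011 ]
(332, 266) [0.0099 0.0042 0.0111]
(308, 270) [ 0.0098 -0.0054  0.0081]
(320, 270) [ 0.0097 -0.0006  0.0083]
(332, 270) [0.0101 0.0041 0.0077]
(308, 274) [ 0.0099 -0.0053  0.005 ]
(320, 274) [ 0.01   -0.0006  0.0049]
(332, 274) [0.0102 0.004  0.0044]
(308, 278) [ 0.0101 -0.0052  0.0018]
(320, 278) [ 0.0099 -0.0006  0.002 ]
(332, 278) [0.0098 0.004  0.0023]
(308, 282) [ 0.0099 -0.0051 -0.0007]
(320, 282) [ 0.0097 -0.0006 -0.0004]
(332, 282) [ 0.0102  0.0038 -0.0012]
(308, 286) [ 0.01   -0.005  -0.0035]
(320, 286) [ 0.0098 -0.0006 -0.0031]
(332, 286) [ 0.01    0.0038 -0.0034]
(308, 290) [ 0.0099 -0.0049 -0.0059]
(320, 290) [ 0.0101 -0.0006 -0.0062]
(332, 290) [ 0.0099  0.0037 -0.0059]
(308, 294) [ 0.0099 -0.0048 -0.0084]
(320, 294) [ 0.0099 -0.0006 -0.0084]
(332, 294) [ 0.01    0.0036 -0.0085]
(308, 298) [ 0.0097 -0.0048 -0.0104]
(320, 298) [ 0.0102 -0.0006 -0.0113]
(332, 298) [ 0.0101  0.0035 -0.0111]
```

View pics/tip.png

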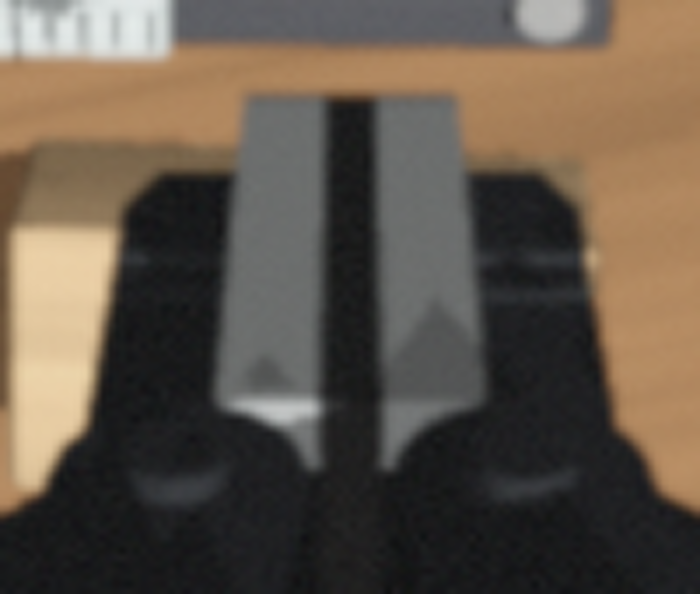

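Pointer and tooth are 15.0 mm apart along gauge y (pixels (261,236) and (247,237)), so I need about 39 mm of rim travel. That is two strokes of about 20 mm each. I'll descend over the wheel first, starting 10 mm on its +y side.

>>> servo_tool(
  moves=[
    [255,[-0.0046,0.0012,0.023],0],
    [255,[-0.0046,0.0012,0.023],0],
    [255,[-0.0046,0.0012,0.023],0],
    [255,[-0.0046,0.0012,0.023],0],
    [255,[-0.0046,0.0012,0.023],0],
    [255,[-0.0046,0.0012,0.023],0],
    [255,[0,0,0],0],
    [255,[0,0,0],0],
  ],
)

```text
time: 2.2
tool_pos: [0.5997, 0.21, 0.1061]
tcp_rot: [-0.392, -3.109, 0.002]
wrist_force: [0.8, 0.4, 0.7]
width: -0.001
```

```bash
cat > rel.py <<'E'
from h import *
p=[0.58443218,0.13333609,-0.25514526]
cs,s=np.cos(p[2]),np.sin(p[2]); wt=np.array([p[0]-s*.06,p[1]+cs*.06,.06])
def rel():
    st=bot.read_state(); R=cv2.Rodrigues(st['tcp_rot'])[0]
    tip=st['tool_pos']+R@[0,0,.025]; d=tip-wt
    print('t',st['time'],'tip in wheel_top frame mm',(np.array([cs*d[0]+s*d[1],-s*d[0]+cs*d[1],d[2]])*1e3).round(1),'F',st['wrist_force'].round(1),'toolz',R[:,2].round(4),'shift to wt in tool',(-(R.T@d)*1e3).round(1))
E
python3 -c "
from rel import *
rel()"
```

```text
t 2.2 tip in wheel_top frame mm [-4.8 18.  21.1] F [0.8 0.4 0.7] toolz [-7.7e-03 -6.0e-04 -1.0e+00] shift to wt in tool [ -4.9 -17.9  21.1]
```

>>> servo_tool(
  moves=[
    [255,[-0.0025,-0.004,0.006],0],
    [255,[-0.0025,-0.004,0.006],0],
    [255,[0,0,0.005],0],
    [255,[0,0,0.002],0],
    [255,[0,0,0],0],
    [255,[0,0,0],0],
    [255,[0,0,0],0],
    [255,[0,0,0],0],
  ],
)

```text
time: 2.87
tool_pos: [0.6043, 0.2027, 0.0924]
tcp_rot: [-0.39, -3.117, -0.004]
wrist_force: [0.1, 0.4, -0.0]
width: 0.004
```

```bash
python3 -c "
from rel import *
rel()
c=snap('wrist','wrist2')"
```

```text
t 2.8667 tip in wheel_top frame mm [ 1.8 12.2  7.4] F [ 0.1  0.4 -0. ] toolz [ 3.0e-04  2.3e-03 -1.0e+00] shift to wt in tool [  1.8 -12.2   7.4]
```

View pics/wrist2.png

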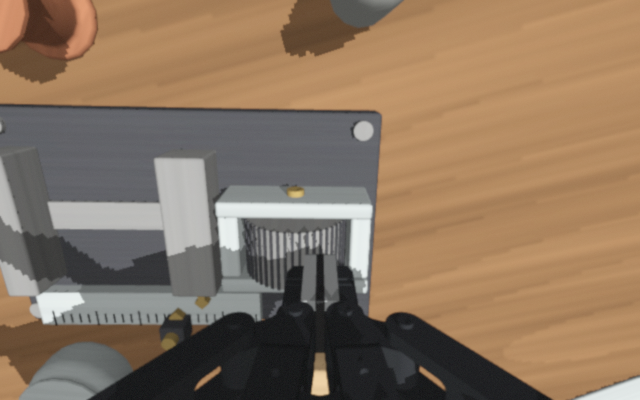

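Fingertips are at (320,255), over the +y half of the wheel. Pointer at (202,301) and tooth at (176,316) both stay in view. Next I'll press down.

>>> servo_tool(
  moves=[
    [255,[0,0,0.004],0],
    [255,[0,0,0.003],0],
    [255,[0,0,0.002],0],
    [255,[0,0,0.002],0],
    [255,[0,0,0],0],
    [255,[0,0,0],0],
    [255,[0,0,0],0],
    [255,[0,0,0],0],
  ],
)

```text
time: 3.58
tool_pos: [0.6055, 0.2031, 0.0829]
tcp_rot: [0.39, 3.115, 0.005]
wrist_force: [-0.8, -0.3, 3.9]
width: 0.001
```

```bash
python3 -c "
from rel import *
rel()"
```

```text
t 3.5833 tip in wheel_top frame mm [ 2.9 12.9 -2.1] F [-0.8 -0.3  3.9] toolz [ 0.0025  0.0029 -1.    ] shift to wt in tool [  2.9 -12.9  -2.1]
```

>>> servo_tool(
  moves=[
    [255,[0,0,0.0015],0],
    [255,[0,-0.004,0.0003],0],
    [255,[0,-0.004,0.0003],0],
    [255,[0,-0.004,0.0003],0],
    [255,[0,-0.004,0.0003],0],
    [255,[0,-0.004,0],0],
    [255,[0,0,0],0],
    [255,[0,0,0],0],
  ],
)

```text
time: 4.25
tool_pos: [0.6013, 0.1869, 0.0835]
tcp_rot: [0.391, 3.112, 0.018]
wrist_force: [-1.8, 0.3, 3.6]
width: -0.001
```

```bash
python3 -c "
from rel import *
rel()
c=snap('wrist','wrist3')"
```

```text
t 4.25 tip in wheel_top frame mm [ 2.9 -3.7 -1.5] F [-1.8  0.3  3.6] toolz [ 0.0064  0.0109 -0.9999] shift to wt in tool [ 2.8  3.7 -1.5]
```

View pics/wrist3.png

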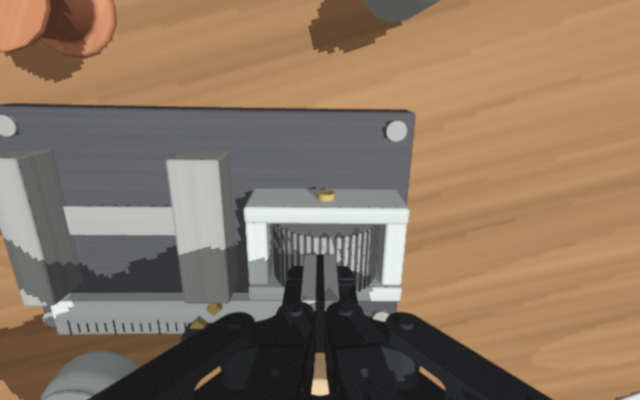

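```bash
python3 - <<'E'
from h import *
for t in ('wrist2','wrist3'):
    im=load(t)['pixels'][:,:,::-1]
    cv2.imwrite(f'pics/{t}c.png',cv2.resize(im[270:350,130:270],None,fx=5.5,fy=5.5,interpolation=cv2.INTER_CUBIC))
E
```

```text
(no output)
```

View pics/wrist3c.png

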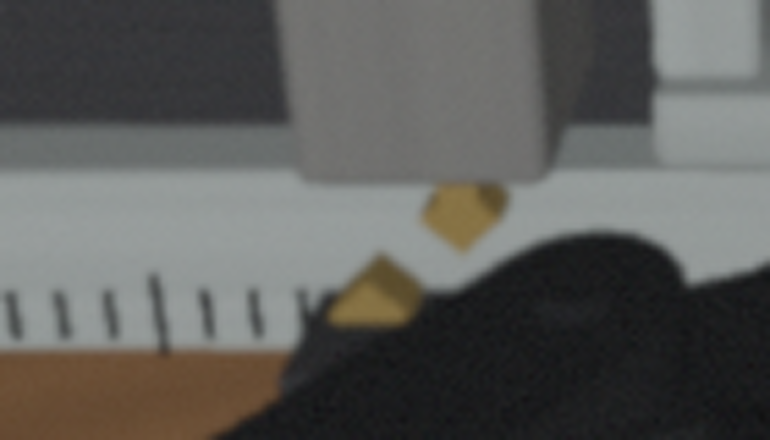

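View pics/wrist2c.png

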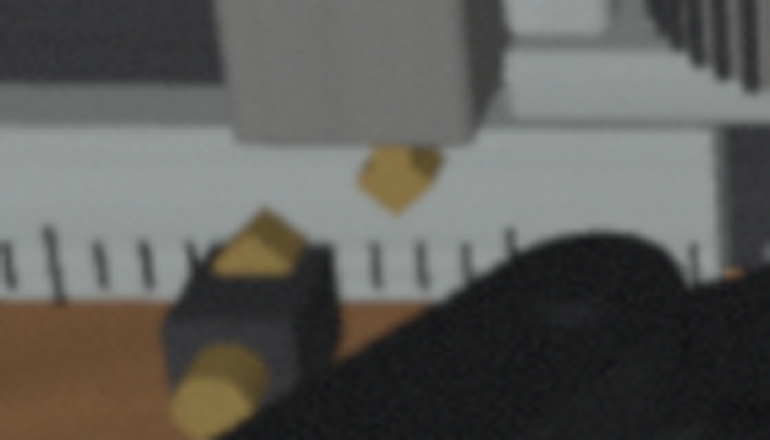

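```bash
cat >> rel.py <<'E'
def gap(tag,uv):
    c=load(tag); P=atz(c,uv,0.032)[:,:2]-p[:2]; Rg=np.array([[cs,-s],[s,cs]])
    g=P@Rg*1e3; print('pointer,tooth gauge mm',g.round(1),'dy',round(g[0,1]-g[1,1],2))
E
python3 - <<'E'
from rel import *
f=lambda a:np.array(a)/5.5+[130,270]-0.4
gap('wrist2',f([(397,214),(267,208)])); gap('wrist3',f([(462,252),(382,253)]))
E
```

```text
pointer,tooth gauge mm [[46.1  4.3]
 [45.3 -9.2]] dy 13.52
pointer,tooth gauge mm [[45.  -1.7]
 [45.  -9.7]] dy 7.99
```

The jaw has moved about 6 mm and about 8 mm remain. I'll continue this stroke another 8 mm, then lift and look again.

>>> servo_tool(
  moves=[
    [255,[0.001,0,0.001],0],
    [255,[0.001,-0.004,0.0007],0],
    [255,[0,-0.004,0.0005],0],
    [255,[0,0,0],0],
    [255,[0,0,-0.006],0],
    [255,[0,0,-0.015],0],
    [255,[0,0,-0.02],0],
    [255,[0,0,0],0],
  ],
)

```text
time: 4.97
tool_pos: [0.5965, 0.1783, 0.1208]
tcp_rot: [0.39, 3.113, 0.017]
wrist_force: [0.9, 0.4, 0.8]
width: -0.004
```

```bash
python3 -c "
from rel import *
rel()
c=snap('wrist','wrist4')
o=-c['R'].T@c['t']-np.r_[p[:2],0]; print('cam in gauge',cs*o[0]+s*o[1],-s*o[0]+cs*o[1],o[2])
im=c['pixels'][:,:,::-1]
cv2.imwrite('pics/wrist4c.png',cv2.resize(im[220:320,150:300],None,fx=5,fy=5,interpolation=cv2.INTER_CUBIC))
"
```

```text
t 4.9667 tip in wheel_top frame mm [  0.4 -13.2  35.8] F [0.9 0.4 0.8] toolz [ 0.0055  0.01   -0.9999] shift to wt in tool [ 0.5 12.8 36. ]
cam in gauge -0.08508838855304302 0.04492276961358739 0.23788841501655208
```

View pics/wrist4c.png

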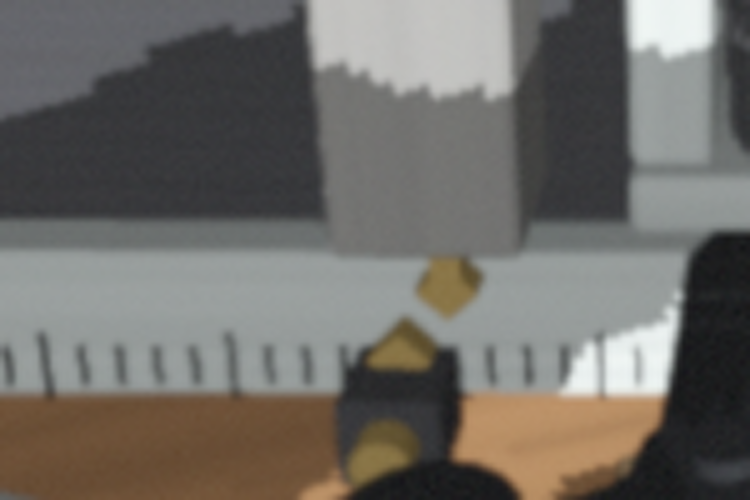

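View pics/wrist4.png

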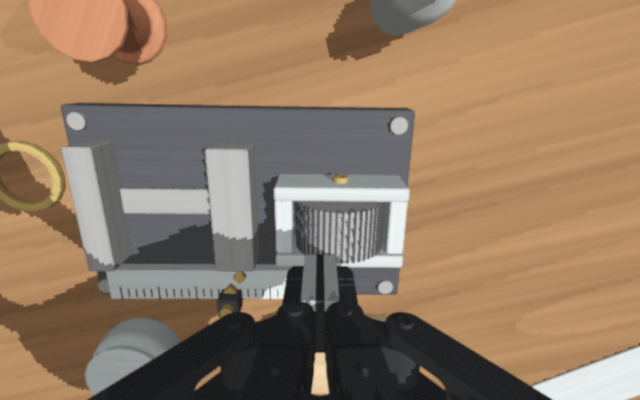

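```bash
python3 - <<'E'
from rel import *
f=lambda a:np.array(a)/5+[150,220]-0.4
gap('wrist4',f([(449,317),(405,318)]))
E
```

```text
pointer,tooth gauge mm [[ 45.8  -4.7]
 [ 45.9 -10.4]] dy 5.75
```

>>> servo_tool(
  moves=[
    [255,[-0.01,-0.01,-0.006],0],
    [255,[-0.01,-0.01,-0.006],0],
    [255,[-0.01,-0.01,0],0],
    [255,[-0.01,-0.01,0],0],
    [255,[-0.01,-0.01,0],0],
    [255,[0,0,0],0],
    [255,[0,0,0],0],
    [255,[0,0,0],0],
  ],
)

```text
time: 5.68
tool_pos: [0.6329, 0.1071, 0.125]
tcp_rot: [-0.394, -3.111, -0.009]
wrist_force: [-1.2, -0.1, 0.3]
width: 0.002
```

```bash
python3 -c "
from rel import *
rel()
c=snap('wrist','wrist5')
o=-c['R'].T@c['t']-np.r_[p[:2],0]; print('cam in gauge',cs*o[0]+s*o[1],-s*o[0]+cs*o[1],o[2])
print(proj(c,[[p[0]+cs*.045+s*.01,p[1]+s*.045-cs*.01,.032]]))
"
```

```text
t 5.6833 tip in wheel_top frame mm [ 53.4 -73.1  40. ] F [-1.2 -0.1  0.3] toolz [-0.0049  0.0067 -1.    ] shift to wt in tool [52.9 73.  40.7]
cam in gauge -0.030813433877312352 -0.01388457272824635 0.2428066141639708
[[323.68745299 205.07157188]]
```

View pics/wrist5.png

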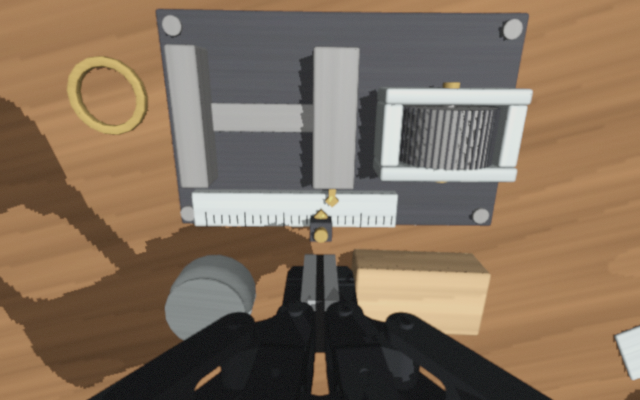

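```bash
python3 - <<'E'
from h import *
im=load('wrist5')['pixels'][:,:,::-1]
cv2.imwrite(f'pics/w5c.png',cv2.resize(im[180:250,280:380],None,fx=8,fy=8,interpolation=cv2.INTER_CUBIC))
E
```

```text
(no output)
```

View pics/w5c.png

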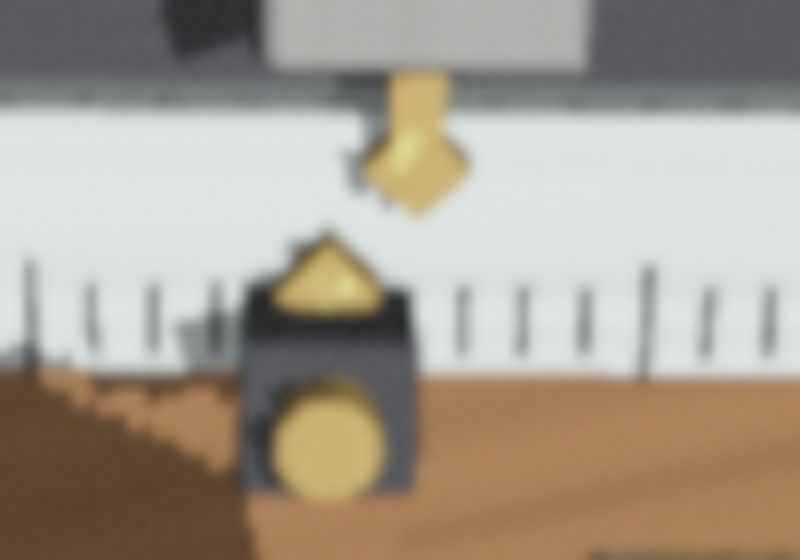

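```bash
python3 - <<'E'
from rel import *
f=lambda a:np.array(a)/8+[280,180]-0.4
gap('wrist5',f([(418,217),(329,236)]))
rel()
E
```

```text
pointer,tooth gauge mm [[ 46.1  -4.9]
 [ 47.7 -11.8]] dy 6.93
t 5.7333 tip in wheel_top frame mm [ 53.1 -72.9  39.9] F [0.1 0.  0.2] toolz [-0.0051  0.0066 -1.    ] shift to wt in tool [52.6 72.9 40.6]
```

Seen square on, the pointer tip is at (332,207) and the tooth at (321,209). 6.9 mm remain, or 18 mm of rim travel. The jaw has closed 10 mm for 26 mm of travel, as specified. I'll go back over the wheel's +y side.

>>> servo_tool(
  moves=[
    [255,[0.009,0.014,0],0],
    [255,[0.009,0.014,0],0],
    [255,[0.009,0.014,0],0],
    [255,[0.009,0.014,0],0],
    [255,[0.009,0.014,0.005],0],
    [255,[0.006,0.009,0.01],0],
    [255,[0,0,0.008],0],
    [255,[0,0,0],0],
  ],
)

```text
time: 6.4
tool_pos: [0.599, 0.203, 0.1005]
tcp_rot: [-0.389, -3.11, -0.01]
wrist_force: [-0.4, -0.6, -0.8]
width: -0.003
```

```bash
python3 -c "
from rel import *
rel()"
```

```text
t 6.4 tip in wheel_top frame mm [-3.7 11.3 15.5] F [-0.4 -0.6 -0.8] toolz [-0.0067  0.0073 -1.    ] shift to wt in tool [ -3.7 -11.4  15.4]
```

>>> servo_tool(
  moves=[
    [255,[-0.002,0,0.006],0],
    [255,[-0.001,0,0.005],0],
    [255,[0,0,0.003],0],
    [255,[0,0,0.002],0],
    [255,[0,0,0.001],0],
    [255,[0,0,0.001],0],
    [255,[0,0,0],0],
    [255,[0,0,0],0],
  ],
)

```text
time: 7.07
tool_pos: [0.6024, 0.2012, 0.0827]
tcp_rot: [-0.396, -3.105, -0.014]
wrist_force: [-3.4, 1.4, 4.2]
width: 0.0
```

```bash
python3 -c "
from rel import *
rel()"
```

```text
t 7.0667 tip in wheel_top frame mm [-0.1 10.4 -2.3] F [-3.4  1.4  4.2] toolz [-0.0102  0.0102 -0.9999] shift to wt in tool [ -0.1 -10.3  -2.4]
```

>>> servo_tool(
  moves=[
    [255,[0,0,0.0012],0],
    [255,[0,-0.004,0.0005],0],
    [255,[0,-0.004,0.0005],0],
    [255,[0,-0.004,0.0005],0],
    [255,[0,-0.004,0.0003],0],
    [255,[0,0,0],0],
    [255,[0,0,0],0],
    [255,[0,0,0],0],
  ],
)

```text
time: 7.73
tool_pos: [0.5984, 0.1857, 0.0836]
tcp_rot: [-0.401, -3.104, -0.022]
wrist_force: [-2.9, 1.7, 4.1]
width: -0.002
```

```bash
python3 -c "
from rel import *
rel()"
```

```text
t 7.7333 tip in wheel_top frame mm [ 0.  -5.5 -1.4] F [-2.9  1.7  4.1] toolz [-0.0095  0.0154 -0.9998] shift to wt in tool [ 0.   5.5 -1.3]
```

Moved 15.9 mm of the 18 mm. I'll add the last 2 mm, then lift and move off to the viewing position.

>>> servo_tool(
  moves=[
    [255,[0,0,0.0008],0],
    [255,[0,-0.002,0.0005],0],
    [255,[0,0,0],0],
    [255,[0,0,0],0],
    [255,[0,0,-0.006],0],
    [255,[0,0,-0.016],0],
    [255,[0,0,-0.022],0],
    [255,[0,0,-0.008],0],
  ],
)

```text
time: 8.4
tool_pos: [0.5974, 0.1804, 0.1313]
tcp_rot: [-0.399, -3.101, -0.014]
wrist_force: [0.6, 0.0, 1.0]
width: 0.001
```

```bash
python3 -c "
from rel import *
rel()"
```

```text
t 8.4 tip in wheel_top frame mm [  0.3 -11.   46.3] F [0.6 0.  1. ] toolz [-0.0136  0.0105 -0.9999] shift to wt in tool [-0.5 10.7 46.4]
```

>>> servo_tool(
  moves=[
    [255,[-0.01,-0.01,-0.002],0],
    [255,[-0.01,-0.01,0],0],
    [255,[-0.01,-0.01,0],0],
    [255,[-0.01,-0.01,0],0],
    [255,[-0.01,-0.01,0],0],
    [255,[0,-0.006,0],0],
    [255,[0,0,0],0],
    [255,[0,0,0],0],
  ],
)

```text
time: 9.07
tool_pos: [0.6362, 0.1024, 0.1291]
tcp_rot: [-0.403, -3.101, -0.009]
wrist_force: [0.1, -0.2, 0.2]
width: -0.006
```

```bash
python3 -c "
from rel import *
rel()
c=snap('wrist','wrist6')
im=c['pixels'][:,:,::-1]
u,v=proj(c,[[p[0]+cs*.045+s*.011,p[1]+s*.045-cs*.011,.032]])[0].astype(int); print(u-50,v-30)
cv2.imwrite('pics/w6c.png',cv2.resize(im[v-30:v+40,u-50:u+50],None,fx=8,fy=8,interpolation=cv2.INTER_CUBIC))
"
```

```text
t 9.0667 tip in wheel_top frame mm [ 57.5 -76.7  44.1] F [ 0.1 -0.2  0.2] toolz [-0.0138  0.0079 -0.9999] shift to wt in tool [57.  76.4 45.3]
277 167
```

View pics/w6c.png

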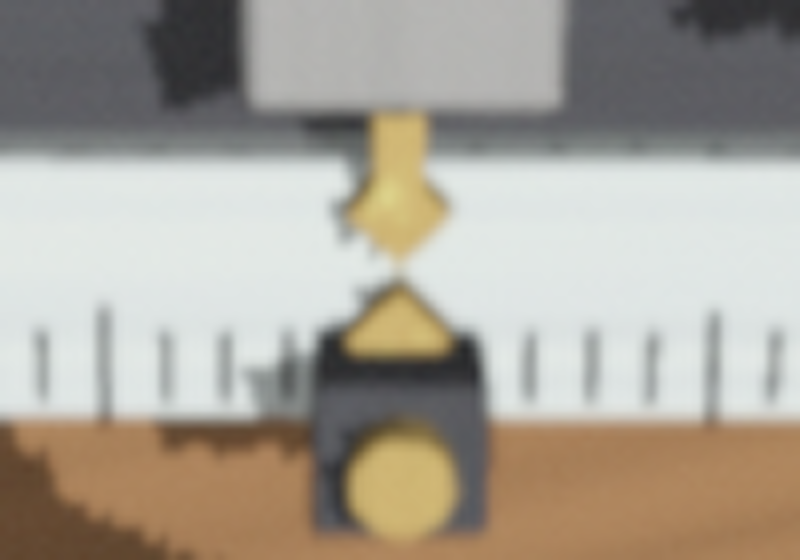

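The pointer tip (327,199) and tooth (327,202) now line up in the picture. I'll check the number, whether anything else moved, and that the hand is clear.

```bash
python3 - <<'E'
from rel import *
f=lambda a:np.array(a)/8+[277,167]-0.4
gap('wrist6',f([(399,262),(400,280)]))
c=snap('top','top9'); b=load('top0')
d=cv2.absdiff(c['pixels'],b['pixels']).max(2)
im=np.vstack([c['pixels'][130:300,150:350],b['pixels'][130:300,150:350]])[:,:,::-1]
cv2.imwrite('pics/top9c.png',cv2.resize(np.hstack([c['pixels'][130:300,160:360],b['pixels'][130:300,160:360]])[:,:,::-1],None,fx=2,fy=2))
rel()
E
```

```text
pointer,tooth gauge mm [[ 46.2 -11.9]
 [ 47.7 -11.8]] dy -0.08
t 9.1667 tip in wheel_top frame mm [ 56.9 -76.1  44.2] F [ 0.1  1.  -0.4] toolz [-0.0139  0.0079 -0.9999] shift to wt in tool [56.4 75.8 45.3]
```

View pics/top9c.png

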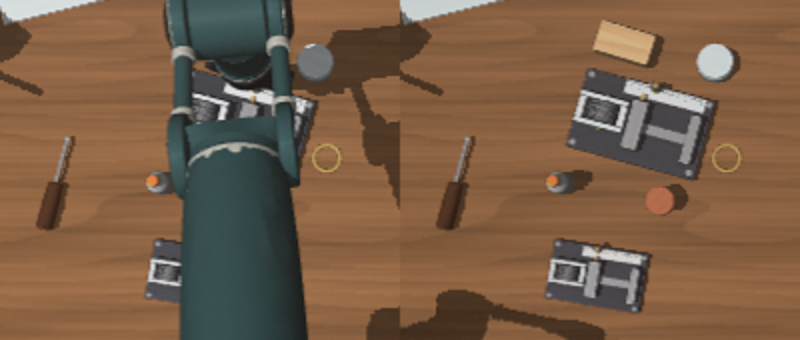

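Offset is -0.1 mm and what isn't hidden by the arm is unmoved. I'll raise the hand farther and hand in.

>>> servo_tool(
  moves=[
    [255,[0,0,-0.015],0],
    [255,[0,0,-0.015],0],
    [255,[0,0,-0.015],0],
    [255,[0,0,-0.015],0],
    [255,[0,0,-0.008],0],
    [255,[0,0,0],0],
    [255,[0,0,0],0],
    [255,[0,0,0],0],
  ],
)

```text
time: 9.83
tool_pos: [0.6328, 0.1076, 0.1971]
tcp_rot: [-0.391, -3.096, -0.01]
wrist_force: [-0.3, 0.3, 0.4]
width: 0.002
```

```bash
python3 -c "
from rel import *
rel()
c=snap('scene','scene9'); print(bot.finish_job())"
```

```text
t 9.8333 tip in wheel_top frame mm [ 52.7 -72.6 112.1] F [-0.3  0.3  0.4] toolz [-0.0199  0.009  -0.9998] shift to wt in tool [ 50.   72.4 113.5]
the job is handed in; nothing more can be done
None
```

View pics/scene9.png

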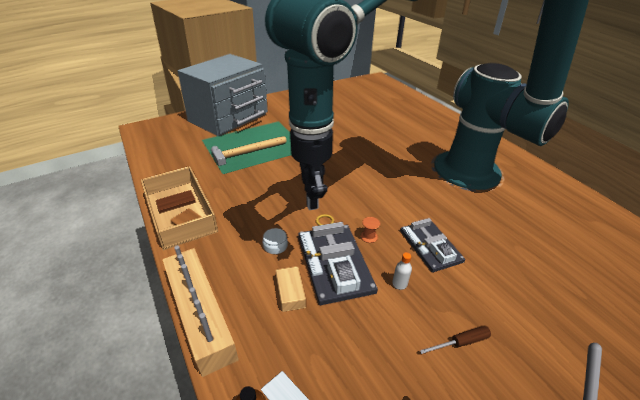

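I set the large gauge by rolling its wheel towards the fence with shut fingertips, in two strokes of about 26 mm and 18 mm. The job is handed in at about 9.9 s, well inside the 42 s limit.

- **Alignment:** The last wrist picture, taken nearly square on before I raised the hand farther, shows the pointer 0.1 mm from the tooth along the gauge.
- **Hand clear:** At hand-in the fingertips were about 170 mm above the bench, and the wrist force read about zero.
- **Nothing else moved:** In the final scene picture the gauge and bystanders stand where they did at the start. The top view taken just before hand-in was partly hidden by the arm.
- **Readings that disagreed:** My early oblique estimates of the starting gap, 15.0 mm and 13.5 mm, were too small because of viewing angle. The square-on view after the first stroke implied about 16.8 mm, so I set the second stroke from that view.

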